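# Lamp off the charging stand

## Task

Lift the work lamp that is on the charging stand by its handle, and set it down upright in the middle of the bare wooden board beside it; do not let it drop. Leave the other lamp, which stands on the bench, where it is.

Things in the scene. Friction and masses are not known exactly. Their poses are not given: they have to be found in the camera images.
- lamp: The lamp to move, in the stand's dish at first: round lantern, 90 mm across, black base and cap, white tube, 120 mm to the cap's top; 0.6 kg. Origin: centre of underside, z up. Fixed steel arch handle above: round bar 14 mm thick along the lamp's y axis (up to 40 deg off world y), straight 26 mm either side of centre, centreline 168 mm above origin; arch 86 mm wide, 41 mm open under the bar.
- stand: Charging stand, fixed: round steel foot 130 mm across, thin column, dish 112 mm across on top. The lamp stands loosely (7 mm clearance) in the dish; dish floor 60 mm, rim 70 mm above the bench, so the lamp must rise over 10 mm to be clear. Origin: centre of the foot's underside, z up.
- board_top (a point): Centre of the upper face of the bare plywood board, 170 x 170 x 18 mm, fixed flat on the bench, turned by up to 26 degrees. This point is 18 mm above the bench; z up, x and y along the board's sides. Nothing stands between stand and board.
- spare_lamp: The other lamp, of the same make and size, standing directly on the bench: leave it. Origin: centre of its underside, z up, handle along its y axis.
There are look-alikes about, which are no part of the job. What is shaped like the lamp but red is not meant. What is shaped like the stand but orange is not meant.

How it is judged:
On the way:
1. the lamp is lifted clear of the stand (z of lamp in the frame of stand above 0.075 m and contact force between lamp and stand below 0.1 N and contact force between the fingers and lamp above 1 N), for 0.2 s.
At the end, for the whole second after the job is handed in: The lamp stands upright (within 10 degrees) and at rest on the board, its centre within 30 mm of the board's centre, and the other lamp is within 20 mm of where it was (horizontal distance between lamp and board_top below 0.03 m and z of lamp in the frame of board_top between -0.005 and 0.006 m and angle between lamp's own z axis and vertical below 0.175 rad and contact force between lamp and board above 1 N and linear speed of lamp below 0.02 m/s and distance of spare_lamp from where it was at the start of the episode below 0.02 m); the robot touches nothing.
It fails at once if the lamp is dropped: it falls free from more than 12 mm above the board or bench (contact force between lamp and anything else below 0.05 N and linear speed of lamp above 0.25 m/s and z of lamp in the frame of board_top above 0.012 m).
It fails at once if the other lamp is pushed over or shifted by more than 20 mm (distance of spare_lamp from where it was at the start of the episode above 0.02 m or angle between spare_lamp's own z axis and vertical above 0.3 rad).
It also fails if it takes over 35 s, if anything falls off the work surface, if the arm or the gripper's body presses on something with over 40 N, if the wrist force passes 120 N, or if a joint passes its speed limit or range.

## Robot

A 6-joint arm with a two-finger parallel gripper is mounted at the origin on the work surface. World frame = base frame: x ahead of the robot, y to its left, z up, the work surface at z = 0. Lengths are in m, angles in rad, forces in N, time in s.
With the tool pointing down it reaches from about 0.25 to 0.725 m from the base axis. Payload 4 kg.
Tool frame: the origin (TCP) lies on the centre line of the jaws, within the pads' length; the fingertips stand 22 mm ahead of it and the grasp point (between the pads) lies 3 mm ahead of it; z points along the fingers, y is the line along which they close (so a half turn about z gives the same grasp; the last joint's range is limited). The gripper opens to 85 mm and grips with 20 to 120 N. Pads are 22 mm wide; open, the fingers measure 114 mm over their backs; the gripper's body (76 mm by 85 mm) begins 54 mm behind the grasp point. The pads swing forward as they close: fully open they stand 13 mm farther back than shut.
Start: joints at [-1.197, 0.241, 0.005, 1.335, 0, 1.571], TCP at [0.183, -0.465, 0.253] pointing down, gripper open.
Joint ranges: [-2.72, 2.72], [-1.05, 1.87], [-1.09, 1.28], [-1.99, 2.15], [-1.42, 1.44], [-3.14, 3.14]. Speed limits (rad/s): [2.79, 2.79, 3.14, 3.14, 3.14, 3.14].

## Interface

Orientations are given as a unit quaternion [x, y, z, w].
In Python, from workcell import bot gives the robot as it stands.
- The arm moves only by the shell command python3 -m inch 'ROWS'. ROWS is JSON, one flat list of numbers, 7 for each row, row after row: the shift along the world's x, y, z in mm, then the turn, a rotation vector about the world's x, y, z in rad, then the opening in per cent of the stroke, from 0 (shut) to 100 (fully open). A call has 1 to 8 rows; each row is the pose to reach, as a shift and turn from the pose commanded when the call began; what a row does not reach only later rows make up. A row lasts 1/12 s, in which the tool goes at most 41.7 mm and 7.16 degrees, less where a joint would pass 70% of its speed; a pose out of reach is approached as far as the arm can. A call with a gripper value outside its range is refused whole. The fingers move at their own pace and stop on an object; the grip force is fixed at half the most. Time passes only in rows, so rows that repeat a pose let the fingers close. It gives the time, the measured TCP pose, the force, the opening and the grip force at its end, in the units of the state.
- bot.get_obs(): the state, without advancing time (a new reading comes with each control period).
- bot.camera(name): name is "side" or "top" or "wrist"; returns the picture (480x640x3 uint8, blue, green, red); there is no depth.
- bot.camera_info(name): a dict with "intrinsics" (3x3 intrinsics, pixels), "camera_from_world" (4x4, takes a point from world to camera coordinates); the wrist camera has in their place "hand_eye" (4x4, takes a point from camera to tool coordinates, whose origin is the TCP and whose axes are the flange's). Camera axes: x right, y down, z forward; pixel columns grow to the right and rows downward; lengths in m; the calibration is good to about 2 mm. A picture is of the moment at which its call begins: read the wrist's pose just before it. camera_info takes no time and is no camera call.
- bot.job_done(): hands the job in; it is judged then, once.
Trained networks look in the newest picture that a camera, given by its name, has taken for a name from the list of things; names that differ only in an ending like _2 or _b are one class to them, and where a whole thing is asked for, a point or a joint stands for the part that bears it (a point fixed in the world has none). Each returns a list of dicts, best first, with "confidence" (0 to 1); they miss things now and then, are a little off and sometimes report something else, mostly with a low value. They report only what shows in the picture. A call takes as long as a camera call. They do not tell look-alikes from the thing itself.
- bot.silhouettes(camera, target): "mask" (480x640 bool, what is visible of it) and "uv" ([column, row] in pixels, amid what is visible of it).
- bot.spot_point(camera, target): "uv" ([column, row] in pixels: a listed point, or the origin of a listed thing).
The state is a dict: "clock": time; "joint_pos": joint angles; "joint_vel": joint speeds; "tau": joint torques, N m; "eef_pos": TCP position; "tool_rot": TCP orientation; "ft_force": force on the tool from outside, world axes, zero at the start; "ft_torque": the same for the moment, N m; "grip_width": finger opening in m; "grasp_force": force on a finger pad.
Only numpy, scipy, OpenCV 4.12 (cv2) and the standard library are available. Lean on these libraries where they do the work, as an engineer would, in place of code of your own. Each camera call takes 0.05 s, during which the arm holds its last target. There are 200 camera calls.

## Working session

There is one attempt and no reset: what is moved stays moved. The work goes in short steps, Python scripts to look and compute and a shell command to move; the robot and the scene stay as the last step left them, time stands still between calls to the robot, and variables do not carry over. Pictures are saved under pics/ and viewed, at most 10 in all, crops included, and the job is handed in when it is done.

```bash
mkdir -p pics; cat > h.py <<'E'
import numpy as np, cv2
from workcell import bot
from scipy.spatial.transform import Rotation as R
def KT(c):
    i=bot.camera_info(c);return np.array(i["intrinsics"]),np.array(i["camera_from_world"])
def proj(c,p):
    K,T=KT(c);q=K@(T[:3,:3]@np.array(p)+T[:3,3]);return q[:2]/q[2]
def ray(c,uv):
    K,T=KT(c);d=T[:3,:3].T@np.linalg.solve(K,[*uv,1]);return -T[:3,:3].T@T[:3,3],d
def atz(c,uv,z):
    o,d=ray(c,uv);return o+d*(z-o[2])/d[2]
E
python3 - <<'E'
from h import *
for c in("top","side"):
    cv2.imwrite(f"pics/{c}0.png",bot.camera(c)); K,T=KT(c); print(c,-T[:3,:3].T@T[:3,3])
    for n in("lamp","stand","board_top"):
        for d in bot.spot_point(c,n): print(n,np.round(d["uv"]),round(d["confidence"],2),[np.round(atz(c,d["uv"],z),3)[:2] for z in (0,.018,.06)])
E
```

```text
top [ 4.29682276e-01 -3.69196987e-04  1.15985125e+00]
lamp [206. 260.] 0.9 [array([0.435, 0.23 ]), array([0.434, 0.226]), array([0.434, 0.218])]
lamp [254. 195.] 0.64 [array([0.576, 0.132]), array([0.574, 0.13 ]), array([0.569, 0.126])]
stand [280. 280.] 0.86 [array([0.398, 0.073]), array([0.398, 0.071]), array([0.399, 0.069])]
board_top [374. 247.] 0.8 [array([ 0.473, -0.125]), array([ 0.472, -0.124]), array([ 0.471, -0.119])]
side [-0.01386724  0.75782997  0.87167973]
lamp [267. 336.] 0.61 [array([0.436, 0.229]), array([0.426, 0.24 ]), array([0.405, 0.265])]
stand [322. 295.] 0.7 [array([0.4  , 0.066]), array([0.391, 0.08 ]), array([0.371, 0.114])]
stand [245. 283.] 0.58 [array([0.571, 0.133]), array([0.559, 0.146]), array([0.531, 0.176])]
board_top [338. 228.] 0.93 [array([ 0.493, -0.164]), array([ 0.482, -0.145]), array([ 0.458, -0.1  ])]
```

View pics/top0.png

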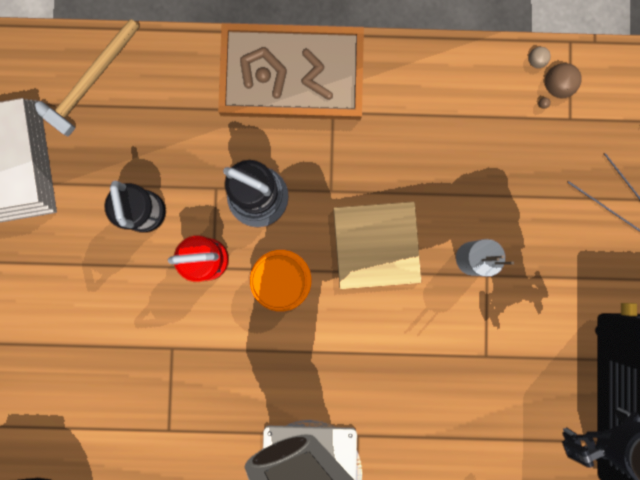

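View pics/side0.png

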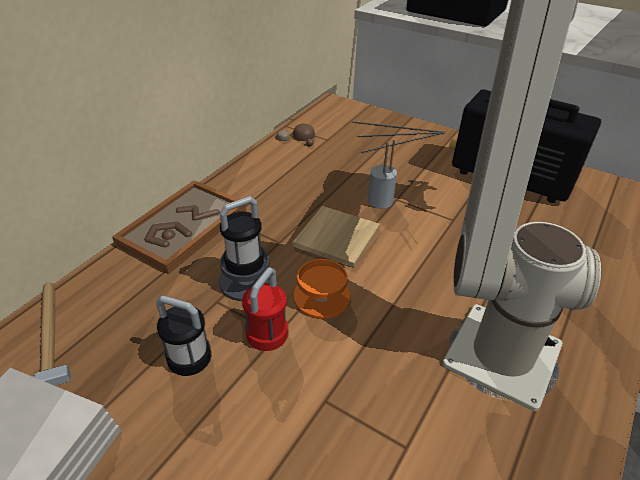

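The two views show four look-alikes:

| Thing | Top pixel | Side pixel |
|---|---|---|
| White/black lamp on the grey stand | (250,187) | (240,240) |
| White/black lamp on the bench, the spare | (130,207) | (185,340) |
| Red lamp | (200,258) | (265,315) |
| Orange stand | (280,280) | – |

I choose the lamp on the grey stand at (250,187). The board is at top (377,246).

```bash
python3 - <<'E'
from h import *
t=cv2.imread("pics/top0.png");s=cv2.imread("pics/side0.png")
a=cv2.resize(t[145:245,200:300],None,fx=4,fy=4,interpolation=2);b=cv2.resize(s[190:290,195:295],None,fx=4,fy=4,interpolation=2)
cv2.imwrite("pics/crop.png",np.hstack([a,b]))
o=bot.get_obs();print(o["clock"],o["eef_pos"],R.from_quat(o["tool_rot"]).as_matrix().round(3))
# board outline at z=.018
for d in bot.silhouettes("top","board_top")[:1]:
    r=cv2.minAreaRect(np.argwhere(d["mask"])[:,::-1].astype(np.float32));p=np.array([atz("top",q,.018) for q in cv2.boxPoints(r)])
    print("board",p.round(3),p.mean(0),np.linalg.norm(np.diff(p,axis=0),axis=1))
E
```

```text
0.4 [ 0.18254476 -0.46537274  0.25314159] [[ 0.931  0.365 -0.   ]
 [ 0.365 -0.931  0.   ]
 [-0.    -0.    -1.   ]]
board [[ 0.552 -0.036  0.018]
 [ 0.569 -0.206  0.018]
 [ 0.4   -0.221  0.018]
 [ 0.383 -0.052  0.018]] [ 0.47627936 -0.12860801  0.018     ] [0.17097179 0.16954388 0.16967543]
```

View pics/crop.png

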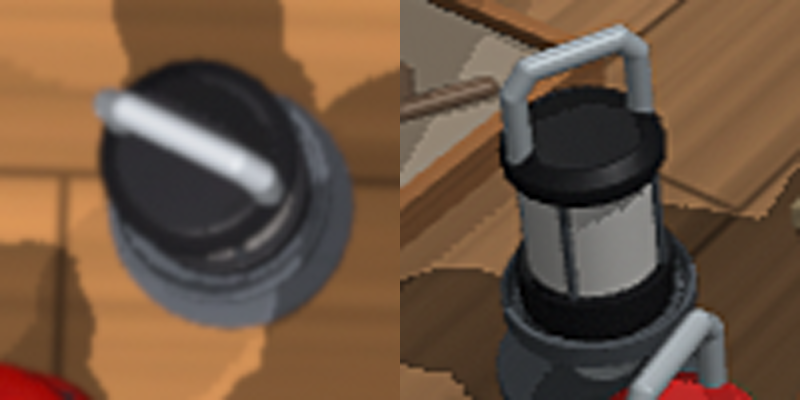

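The crop confirms a white/black lamp in the grey dish. Its bar runs from about (230,171) to (266,190) in the top view and from (225,209) to (251,199) in the side view.

```bash
python3 - <<'E'
from h import *
A=[(200+120/4,145+104/4),(200+262/4,145+178/4)];B=[(195+122/4,190+73/4),(195+222/4,190+36/4)]
for c,P in(("top",A),("side",B)):
    p=[atz(c,q,.228) for q in P];d=p[0]-p[1];print(c,np.round(p,3),(np.add(*p)/2).round(3),np.linalg.norm(d),np.degrees(np.arctan2(-d[0],d[1])))
print(bot.camera_info("wrist")["hand_eye"])
E
```

```text
top [[0.587 0.149 0.228]
 [0.557 0.087 0.228]] [0.572 0.118 0.228] 0.06867829584618057 -26.00689055424078
side [[0.586 0.15  0.228]
 [0.562 0.097 0.228]] [0.574 0.123 0.228] 0.05830170749529808 -23.385657265805918
[[ 2.12274457e-04 -9.61102499e-01 -2.76191857e-01  7.07956185e-02]
 [ 9.99999729e-01  9.16770973e-06  7.36673747e-04  2.77664470e-04]
 [-7.05486932e-04 -2.76191939e-01  9.61102240e-01 -1.20559298e-01]
 [ 0.00000000e+00  0.00000000e+00  0.00000000e+00  1.00000000e+00]]
```

```bash
python3 -m inch '[0,0,40,0,0,0,100, 10,15,80,0,0,0.1,100, 32,48,80,0,0,0.22,100, 54,81,80,0,0,0.34,100, 76,114,80,0,0,0.46,100, 98,147,80,0,0,0.58,100, 120,180,80,0,0,0.7,100, 142,213,80,0,0,0.76,100]'
```

```text
clock: 1.12
eef_pos: [0.3251, -0.2508, 0.3336]
tool_rot: [0.842, 0.539, 0.0, 0.0]
ft_force: [-0.4, -0.9, 0.3]
grip_width: 0.0857
grasp_force: 0.0
```

```bash
python3 -m inch '[22,34,0,0,0,0,100, 44,68,0,0,0,0,100, 66,102,0,0,0,0,100, 88,135,0,0,0,0,100, 110,168,0,0,0,0,100, 132,201,0,0,0,0,100, 154,234,0,0,0,0,100, 176,266,0,0,0,0,100]' && python3 -m inch '[22,34,0,0,0,0,100, 44,68,0,0,0,0,100, 66,100,0,0,0,0,100, 72,106,-5,0,0,0,100, 72,106,-20,0,0,0,100, 72,106,-20,0,0,0,100]'
python3 - <<'E'
from h import *
o=bot.get_obs();im=bot.camera("wrist");i=bot.camera_info("wrist")
T=np.eye(4);T[:3,:3]=R.from_quat(o["tool_rot"]).as_matrix();T[:3,3]=o["eef_pos"]
C=np.linalg.inv(T@np.array(i["hand_eye"]));K=np.array(i["intrinsics"])
np.savez("w.npz",C=C,K=K)
print(o["eef_pos"]); 
c=np.array([.573,.121,.228]);u=np.array([.42,.906,0])
for k in(-.043,-.026,0,.026,.043):
    q=K@(C@[*(c+k*u),1])[:3];q=q[:2]/q[2];print(k,q.round());cv2.circle(im,tuple(int(x) for x in q),3,(0,0,255),-1)
cv2.imwrite("pics/w1.png",im);print(im.shape)
E
```

```text
clock: 1.78
eef_pos: [0.5013, 0.0156, 0.3335]
tool_rot: [0.843, 0.537, 0.0, 0.0]
ft_force: [0.4, -0.7, 0.9]
grip_width: 0.0851
grasp_force: 0.0
clock: 2.28
eef_pos: [0.5718, 0.1201, 0.3098]
tool_rot: [0.843, 0.538, -0.003, -0.001]
ft_force: [0.5, 0.1, -0.3]
grip_width: 0.0854
grasp_force: 0.0
[0.57182962 0.12013421 0.30981616]
-0.043 [320. 321.]
-0.026 [320. 297.]
0 [320. 259.]
0.026 [320. 217.]
0.043 [320. 189.]
(480, 640, 3)
```

View pics/w1.png

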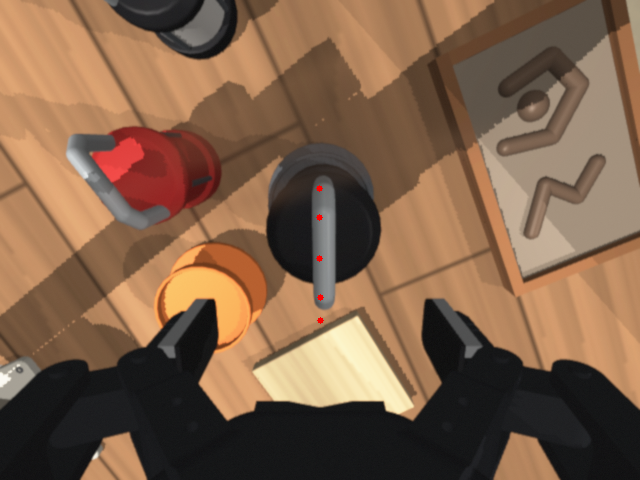

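The wrist view shows the bar from (321,180) to (324,305). That puts its centre about 8 mm further along the bar than my estimate and 2 mm to the right, so I correct by +6, +7 mm and go down.

```bash
python3 -m inch '[6,7,0,0,0,0,100, 6,7,-25,0,0,0,100, 6,7,-50,0,0,0,100, 6,7,-70,0,0,0,100, 6,7,-81,0,0,0,100, 6,7,-81,0,0,0,100, 6,7,-81,0,0,0,100]'
python3 - <<'E'
from h import *
cv2.imwrite("pics/w2.png",np.hstack([bot.camera("wrist")[:,120:520],cv2.resize(bot.camera("side")[150:310,180:313],(400,480))]))
E
```

```text
clock: 2.92
eef_pos: [0.5788, 0.1261, 0.2331]
tool_rot: [0.844, 0.537, 0.0, 0.0]
ft_force: [0.1, -0.2, 0.9]
grip_width: 0.0855
grasp_force: 0.0
```

View pics/w2.png

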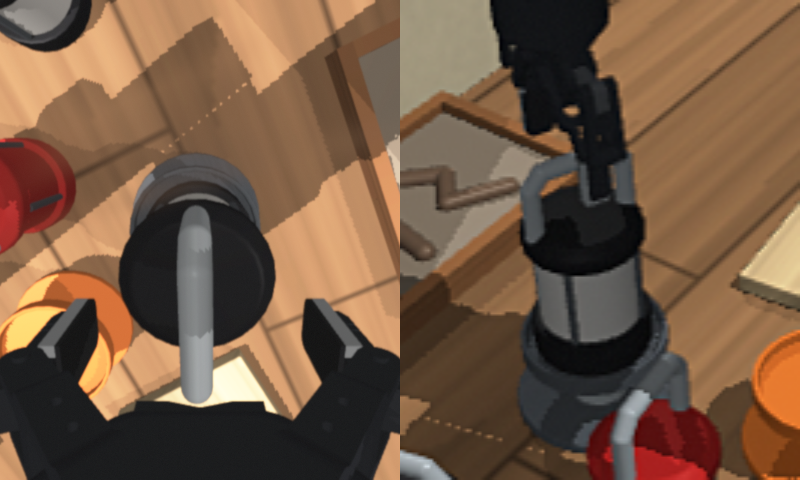

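The bar at (198,300) lies centred between the open pads, and the fingertips reach below it without touching the cap. I'll lower 3 mm and close.

```bash
python3 -m inch '[0,0,-3,0,0,0,100, 0,0,-3,0,0,0,0, 0,0,-3,0,0,0,0, 0,0,-3,0,0,0,0, 0,0,-3,0,0,0,0, 0,0,-3,0,0,0,0, 0,0,-3,0,0,0,0, 0,0,-3,0,0,0,0]'; python3 -m inch '[0,0,0,0,0,0,0, 0,0,0,0,0,0,0, 0,0,0,0,0,0,0, 0,0,0,0,0,0,0]'
```

```text
clock: 3.68
eef_pos: [0.5784, 0.1268, 0.2295]
tool_rot: [0.844, 0.537, 0.0, -0.0]
ft_force: [-1.2, 1.5, 1.2]
grip_width: 0.0123
grasp_force: 58.3
clock: 4.02
eef_pos: [0.5784, 0.1267, 0.2295]
tool_rot: [0.844, 0.537, 0.0, -0.0]
ft_force: [-1.9, 1.5, 1.6]
grip_width: 0.0121
grasp_force: 58.4
```

Gripped firmly, with the width close to the 14 mm bar. Now I lift slowly.

```bash
python3 -m inch '[0,0,5,0,0,0,0, 0,0,12,0,0,0,0, 0,0,20,0,0,0,0, 0,0,28,0,0,0,0, 0,0,36,0,0,0,0, 0,0,44,0,0,0,0, 0,0,50,0,0,0,0, 0,0,50,0,0,0,0]'; python3 -m inch '[0,0,0,0,0,0,0, 0,0,0,0,0,0,0]'
python3 - <<'E'
from h import *
cv2.imwrite("pics/w3.png",np.hstack([bot.camera("wrist")[:,120:520],cv2.resize(bot.camera("side")[110:310,170:337],(400,480))]))
E
```

```text
clock: 4.68
eef_pos: [0.5794, 0.1267, 0.2815]
tool_rot: [0.844, 0.537, 0.002, 0.001]
ft_force: [0.6, -1.0, -7.2]
grip_width: 0.0119
grasp_force: 58.5
clock: 4.85
eef_pos: [0.5784, 0.1265, 0.279]
tool_rot: [0.844, 0.537, -0.0, -0.0]
ft_force: [-0.6, -0.2, -6.7]
grip_width: 0.012
grasp_force: 58.5
```

View pics/w3.png

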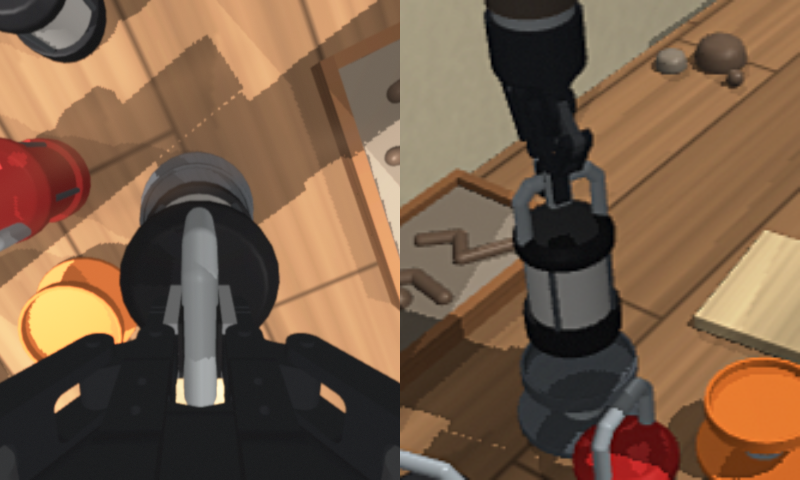

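The lamp hangs upright (cap at (563,225), base at (570,330)), clear of the dish, with its 6.7 N weight on the wrist. Next I carry it over the board.

```bash
python3 -m inch '[-3,-8,0,0,0,0,0, -9,-23,0,0,0,0,0, -18,-45,0,0,0,0,0, -27,-68,0,0,0,0,0, -36,-91,0,0,0,0,0, -45,-114,0,0,0,0,0, -54,-137,0,0,0,0,0, -63,-158,0,0,0,0,0]' && python3 -m inch '[-9,-23,0,0,0,0,0, -18,-45,0,0,0,0,0, -27,-68,0,0,0,0,0, -34,-85,0,0,0,0,0, -38,-94,0,0,0,0,0, -39,-97,0,0,0,0,0, -39,-97,0,0,0,0,0, -39,-97,0,0,0,0,0]' && python3 -m inch '[0,0,-10,0,0,0,0, 0,0,-23,0,0,0,0, 0,0,-36,0,0,0,0, 0,0,-49,0,0,0,0, 0,0,-60,0,0,0,0, 0,0,-68,0,0,0,0, 0,0,-72,0,0,0,0, 0,0,-72,0,0,0,0]'
python3 - <<'E'
from h import *
cv2.imwrite("pics/w4.png",np.hstack([cv2.resize(bot.camera("top")[150:310,300:433],(400,480)),cv2.resize(bot.camera("side")[120:320,260:427],(400,480))]))
E
```

```text
clock: 5.62
eef_pos: [0.5144, -0.0333, 0.2792]
tool_rot: [0.844, 0.537, -0.0, 0.0]
ft_force: [0.7, -0.6, -5.6]
grip_width: 0.0123
grasp_force: 58.5
clock: 6.28
eef_pos: [0.4768, -0.1279, 0.2793]
tool_rot: [0.843, 0.537, 0.0, -0.0]
ft_force: [0.5, -0.6, -5.9]
grip_width: 0.0122
grasp_force: 58.5
clock: 6.95
eef_pos: [0.476, -0.1277, 0.2059]
tool_rot: [0.843, 0.537, -0.001, -0.001]
ft_force: [-0.0, -0.3, -6.3]
grip_width: 0.012
grasp_force: 58.5
```

View pics/w4.png

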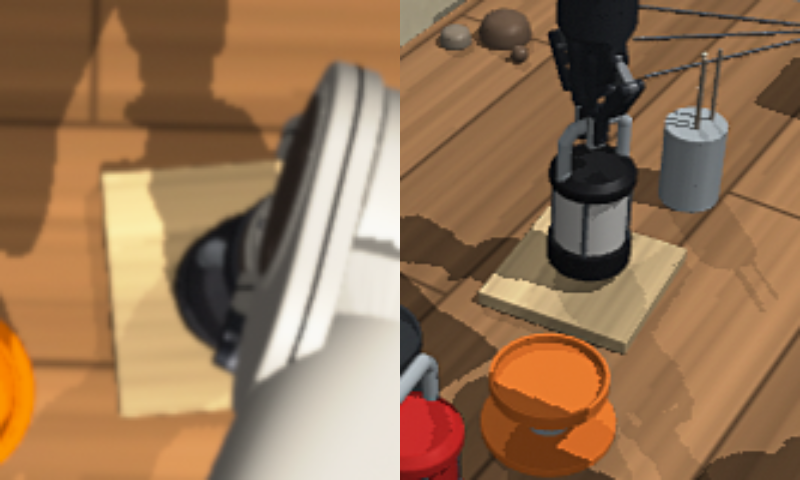

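The lamp hangs upright over the middle of the board, with its base at (590,255) in the right half of the picture. I'll lower the last part slowly.

```bash
python3 -m inch '[0,0,-5,0,0,0,0, 0,0,-10,0,0,0,0, 0,0,-13,0,0,0,0, 0,0,-15,0,0,0,0, 0,0,-16,0,0,0,0, 0,0,-16,0,0,0,0, 0,0,-16,0,0,0,0]'; python3 -m inch '[0,0,-1,0,0,0,0, 0,0,-2,0,0,0,0, 0,0,-2,0,0,0,0, 0,0,-2,0,0,0,0]'
```

```text
clock: 7.63
eef_pos: [0.4766, -0.1285, 0.1913]
tool_rot: [0.844, 0.537, 0.0, 0.0]
ft_force: [-0.1, 0.2, -5.8]
grip_width: 0.012
grasp_force: 58.5
clock: 7.97
eef_pos: [0.4765, -0.1285, 0.1893]
tool_rot: [0.844, 0.537, -0.0, -0.0]
ft_force: [-0.3, 0.1, -5.9]
grip_width: 0.0121
grasp_force: 58.5
```

```bash
python3 -m inch '[0,0,-1,0,0,0,0, 0,0,-2,0,0,0,0, 0,0,-2,0,0,0,0, 0,0,-2,0,0,0,0]'; python3 -m inch '[0,0,0,0,0,0,0]'
```

```text
clock: 8.3
eef_pos: [0.4767, -0.1285, 0.1875]
tool_rot: [0.844, 0.537, 0.0, 0.0]
ft_force: [-0.3, 0.6, -5.2]
grip_width: 0.012
grasp_force: 58.8
clock: 8.38
eef_pos: [0.4767, -0.1285, 0.1875]
tool_rot: [0.844, 0.537, 0.0, 0.0]
ft_force: [0.0, -0.3, -6.0]
grip_width: 0.0125
grasp_force: 58.8
```

```bash
python3 -m inch '[0,0,-1,0,0,0,0, 0,0,-1,0,0,0,0, 0,0,-1,0,0,0,0]'; python3 -m inch '[0,0,-1,0,0,0,0, 0,0,-1,0,0,0,0, 0,0,-1,0,0,0,0]'
```

```text
clock: 8.63
eef_pos: [0.4771, -0.1284, 0.1873]
tool_rot: [0.844, 0.537, 0.001, 0.001]
ft_force: [-1.7, 1.7, 3.6]
grip_width: 0.0119
grasp_force: 59.4
clock: 8.88
eef_pos: [0.4775, -0.1285, 0.1874]
tool_rot: [0.844, 0.537, 0.001, 0.001]
ft_force: [-3.1, 2.5, 10.0]
grip_width: 0.0119
grasp_force: 60.0
```

Touchdown: the force has turned to +10 N. I'll ease off 1 mm, open, and retreat straight up.

```bash
python3 -m inch '[0,0,1,0,0,0,0, 0,0,1,0,0,0,15, 0,0,1,0,0,0,40, 0,0,1,0,0,0,70, 0,0,1,0,0,0,100, 0,0,1,0,0,0,100, 0,0,1,0,0,0,100, 0,0,1,0,0,0,100]'; python3 -m inch '[0,0,0,0,0,0,100, 0,0,0,0,0,0,100, 0,0,8,0,0,0,100, 0,0,20,0,0,0,100, 0,0,40,0,0,0,100, 0,0,70,0,0,0,100, 0,0,100,0,0,0,100, 0,0,130,0,0,0,100]'; python3 -m inch '[0,-40,0,0,0,0,100, 0,-80,0,0,0,0,100, 0,-120,0,0,0,0,100, 0,-160,0,0,0,0,100, 0,-200,0,0,0,0,100, 0,-240,0,0,0,0,100, 0,-240,0,0,0,0,100]'
python3 - <<'E'
from h import *
cv2.imwrite("pics/w5.png",np.hstack([cv2.resize(bot.camera("top")[150:310,300:433],(400,480)),cv2.resize(bot.camera("side")[120:320,260:427],(400,480))]))
for c in("top","side"):
  for d in bot.spot_point(c,"lamp"): print(c,atz(c,d["uv"],.018).round(3),d["confidence"])
E
```

```text
clock: 9.55
eef_pos: [0.4765, -0.1285, 0.1861]
tool_rot: [0.844, 0.537, -0.0, -0.0]
ft_force: [-0.7, 0.2, 0.2]
grip_width: 0.0838
grasp_force: 0.0
clock: 10.22
eef_pos: [0.4762, -0.1284, 0.3182]
tool_rot: [0.844, 0.537, 0.0, 0.0]
ft_force: [1.5, 0.4, 0.5]
grip_width: 0.0854
grasp_force: 0.0
clock: 10.8
eef_pos: [0.4754, -0.3751, 0.3147]
tool_rot: [0.845, 0.534, -0.001, 0.001]
ft_force: [-1.6, 0.3, -0.9]
grip_width: 0.0855
grasp_force: 0.0
top [0.441 0.221 0.018] 0.62
top [ 0.477 -0.13   0.018] 0.58
side [ 0.478 -0.131  0.018] 0.89
side [0.429 0.238 0.018] 0.88
```

View pics/w5.png

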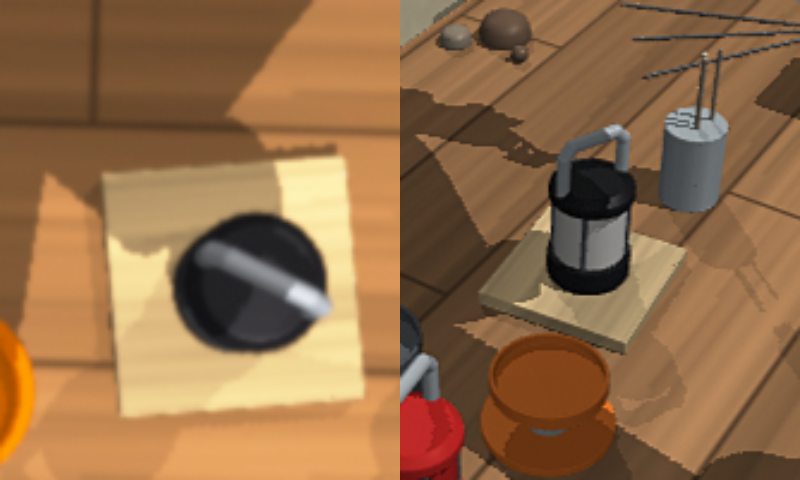

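The lamp stands upright at about (0.477, -0.130), within 2 mm of the board's centre at (0.476, -0.129). The gripper is well clear of it.

```bash
python3 -c "
from workcell import bot
print(bot.job_done())"
```

```text
the job is handed in; nothing more can be done
None
```

The lamp now stands upright within about 2 mm of the board's centre, the spare lamp was not touched, and the job is handed in; no verdict came back.

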